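# Square a telescope filter into the corner of its alignment board

### The arm

A 6-joint arm with a two-finger parallel gripper is mounted at the origin on the work surface. World frame = base frame: x ahead of the robot, y to its left, z up, the work surface at z = 0. Lengths are in m, angles in rad, forces in N, time in s.
With the tool pointing down it reaches from about 0.35 to 0.775 m from the base axis. Payload 7.3 kg.
Tool frame: the origin (TCP) lies on the centre line of the jaws, within the pads' length; the fingertips stand 17 mm ahead of it and the grasp point (between the pads) lies 2 mm behind it (robot.tip_extent is the distance from the TCP to the fingertips, in m); z points along the fingers, y is the line along which they close (so a half turn about z gives the same grasp; the last joint's range is limited). The gripper opens to 92 mm and grips with 3 to 60 N. Pads are 19 mm wide; open, the fingers measure 130 mm over their backs; the gripper's body (75 mm by 190 mm) begins 47 mm behind the grasp point.
Start: joints at [-1.278, 0.342, 1.524, -0, 1.275, -0.146], TCP at [0.223, -0.475, 0.244] pointing down, gripper open.
Joint ranges: [-2.53, 2.53], [-0.77, 2.02], [0.04, 2.7], [-1, 4.14], [0.28, 2.66], [-3.11, 3.11]. Speed limits (rad/s): [2.57, 2.57, 3.14, 3.14, 3.14, 3.14].

### API

Orientations are given as [roll, pitch, yaw] about the fixed x, y, z axes, in that order (R = Rz(yaw) Ry(pitch) Rx(roll)).
In Python, from cell import robot gives the robot as it stands.
- The arm moves only by the tool step_arm, never from a script. Its argument "motion" is a list of rows, each a list of 2 entries, a list of its own where there are three numbers: the shift along the tool's x, y, z in units of 60 mm (1.0 is 60 mm), then the turn about the tool's z in rad. In form: [[[x, y, z], spin], ...]. A call has 1 to 10 rows; each row is the pose to reach, as a shift and turn from the pose commanded when the call began, along the tool's axes at that moment; what a row does not reach only later rows make up. A row lasts 1/8 s, in which the tool goes at most 62.5 mm and 10.7 degrees, less where a joint would pass 70% of its speed; a pose out of reach is approached as far as the arm can. A call with a gripper value outside its range is refused whole. "hand" is the closure in counts, from 0 (fully open) to 255 (shut), set as the call begins (left out, the last holds). The fingers move at their own pace and stop on an object; "squeeze" is the grip in N (left out, the last holds). Time passes only in rows, so rows that repeat a pose let the fingers close. It gives the time, the measured TCP pose, the force, the opening and the grip force at its end, in the units of the state.
- robot.observe(): the state, without advancing time (a new reading comes with each control period).
- robot.read_camera(name): name is "side" or "top"; returns a dict with "pixels" (400x640x3 uint8, red, green, blue), "intrinsics" (3x3 intrinsics, pixels), "xyz" and "rotation" of the camera in the world. Camera axes: x right, y up, looking along -z (the intrinsics and any distortion apply to the point x, -y, -z); pixel columns grow to the right and rows downward; lengths in m; the calibration is good to about 2 mm. A picture is of the moment at which its call begins. There is no depth.
- robot.hand_in(): hands the job in; it is judged then, once.
The state is a dict: "time": time; "qpos": joint angles; "qvel": joint speeds; "joint_efforts": joint torques, N m; "tool_pos": TCP position; "tool_rot": TCP orientation; "contact_force": force on the tool from outside, world axes, zero at the start; "torque": the same for the moment, N m; "opening": finger opening in m; "grip_force": force on a finger pad.
Only numpy, scipy, OpenCV 4.12 (cv2) and the standard library are available. Lean on these libraries where they do the work, as an engineer would, in place of code of your own. Each camera call takes 0.05 s, during which the arm holds its last target. There are 200 camera calls.

### The job

Pick up the white-footed pusher by its orange handle and, with its foot, nudge the blue filter flat along the white board until it sits squarely in the corner, up against both dark metal fences. Do not touch the filter with the gripper, and leave the amber filter where it lies. Then stand the pusher upright on the board or the table, not touching the filter, and let go.

Things in the scene. Friction and masses are not known exactly. Their poses are not given: they have to be found in the camera images.
- pusher: Loose tool standing on the table, about 150 g: white square foot 40 x 40 mm, 30 mm high; orange square handle 20 x 20 mm on its middle, from 30 to 110 mm above the underside. Origin: centre of the underside; z up; x, y square to the sides of foot and handle. It may swap places with a round steel weight (black ball knob) and a black blower, neither needed.
- blue_filter: Loose square plate, 90 x 90 mm, 12 mm thick, blue glass in a black frame, about 250 g, lying flat on the white board away from the corner; it slides when pushed at its side. Origin: centre of the underside; z up; x, y square to its edges.
- amber_filter: The same kind of plate, 90 x 90 x 12 mm, with amber glass, on the other end of the same board. To be left alone. Origin: centre of the underside; x, y square to its edges.
- corner (a point): Inner corner of the two dark metal fences (14 mm high, 12 thick), at the top face of the fixed white board, 6 mm above the table. x: away from robot, square to the far fence (inner face x = 0). y: to robot's left, square to the side fence (inner face y = 0). Open board: x -242 to 0, y 0 to 348 mm. A plate fully home has its centre at x -45, y 45 mm, edges along x, y.
Not all that is in view belongs to the job. What is shaped like the pusher but pink is not meant.

How it is judged:
On the way, in this order (a step that is already met when the one before it is completed fails the run):
1. the pusher, held in the gripper, pushes on the blue filter (contact force between the fingers and pusher above 1 N and contact force between pusher and blue_filter above 0.2 N), for 0.05 s.
2. the blue filter sits in the corner: its centre within 10 mm of the fully home place along each fence, and square within 10 degrees (x of blue_filter in the frame of corner above -0.055 m and y of blue_filter in the frame of corner below 0.055 m and angle between the x axis of blue_filter and the x axis of corner, either way round below 0.175 rad and angle between blue_filter's own z axis and vertical below 0.1 rad), for 0.2 s.
At the end, for the whole second after the job is handed in: Blue filter flat and at rest in the corner: centre within 10 mm of fully home in each direction, edges within 10 degrees of the fences. Pusher at rest, upright within 10 degrees, on board or table, not pressing on the filter. Amber filter within 15 mm of where it lay (all of step 2 and x of blue_filter in the frame of corner below -0.035 m and y of blue_filter in the frame of corner above 0.035 m and z of blue_filter in the frame of corner below 0.006 m and linear speed of each of blue_filter, pusher below 0.01 m/s and angle between pusher's own z axis and vertical below 0.175 rad and height (world z) of pusher below 0.012 m and contact force between pusher and blue_filter below 0.05 N and distance of amber_filter from where it was at the start of the episode below 0.015 m); the robot touches nothing.
It fails at once if the gripper or arm touches the blue filter (contact force between any of the fingers, the arm and blue_filter above 0.3 N).
It fails at once if the amber filter is moved by more than 15 mm (distance of amber_filter from where it was at the start of the episode above 0.015 m).
It also fails if it takes over 43 s, if anything falls off the work surface, if the arm or the gripper's body presses on something with over 40 N, if the wrist force passes 120 N, or if a joint passes its speed limit or range.

## Working session

There is one attempt and no reset: what is moved stays moved. The work goes in short steps, Python scripts to look and compute and a tool call to move; the robot and the scene stay as the last step left them, time stands still between calls to the robot, and variables do not carry over. Pictures are saved under pics/ and viewed, at most 10 in all, crops included, and the job is handed in when it is done.

Besides the shell and the picture viewer there is one more tool, called after "Emit:" by a JSON object that holds its "method" and its "body". step_arm: Moves the arm, as the interface text tells. Its arguments: {"type":"object","properties":{"motion":{"type":"array"},"hand":{"type":"number"},"squeeze":{"type":"number"}},"required":["motion"]}

```bash
mkdir -p pics; cat > h.py <<'E'
import numpy as np, cv2
from cell import robot
def shot(n,f):
    c=robot.read_camera(n); cv2.imwrite('pics/'+f,c['pixels'][:,:,::-1]); np.savez(f'{n}.npz',**{k:c[k] for k in('pixels','intrinsics','xyz','rotation')}); print(n,{k:v for k,v in c.items() if k!='pixels'}); return c
def ray(n,u,v,z):
    c=np.load(f'{n}.npz'); d=np.linalg.inv(c['intrinsics'])@[u,v,1]; d=c['rotation']@(d*[1,-1,-1]); return c['xyz']+d*(z-c['xyz'][2])/d[2]
def proj(n,p):
    c=np.load(f'{n}.npz'); q=c['rotation'].T@(np.array(p)-c['xyz']); q=c['intrinsics']@(q*[1,-1,-1]); return q[:2]/q[2]
E
python3 - <<'E'
from h import *
shot('top','t0.png');shot('side','s0.png');print(robot.observe())
E
```

```text
top {'intrinsics': array([[433.20383876,   0.        , 321.7698108 ],
       [  0.        , 433.20383876, 192.32476236],
       [  0.        ,   0.        ,   1.        ]]), 'xyz': array([0.49539192, 0.14004706, 1.2152381 ]), 'rotation': array([ 0.07939873,  0.00468181, -1.54092055])}
side {'intrinsics': array([[361.2568926 ,   0.        , 315.94001064],
       [  0.        , 361.2568926 , 202.6771021 ],
       [  0.        ,   0.        ,   1.        ]]), 'xyz': array([0.1963192 , 0.75600199, 0.76496453]), 'rotation': array([ 0.80048957,  0.0034716 , -2.60405826])}
{'time': 0.1, 'qpos': array([-1.27802611e+00,  3.42634298e-01,  1.52490259e+00,  2.39271939e-05,
        1.27540614e+00, -1.45988517e-01]), 'qvel': array([-0.00085961, -0.00229355, -0.00270615, -0.00021544, -0.00095633,
        0.00033005]), 'joint_efforts': array([ 1.35377450e-03, -4.32001340e+01, -2.44696140e+01,  7.19775539e-02,
        5.25939942e-02, -3.10624819e-05]), 'tool_pos': array([ 0.22296326, -0.47493471,  0.24313078]), 'tool_rot': array([-3.14025997e+00, -2.19077312e-04,  4.38751608e-01]), 'contact_force': array([ 0.25993876, -0.55554086,  0.2556401 ]), 'torque': array([ 0.00183196,  0.05327911, -0.01864269]), 'grip_force': 0.0, 'opening': 0.09205048881270474}
```

View pics/t0.png

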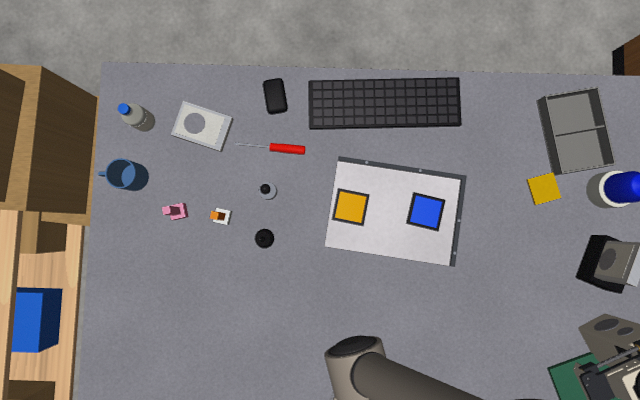

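View pics/s0.png

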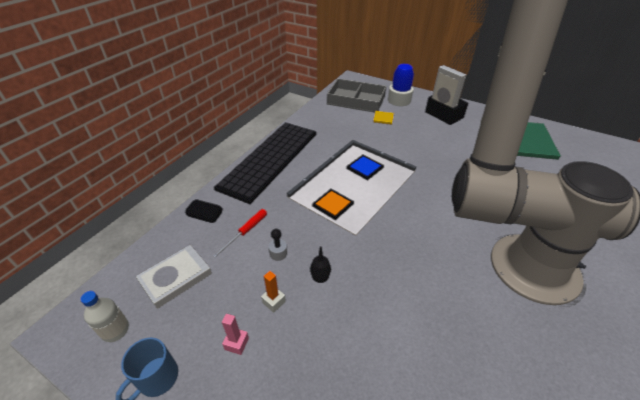

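Top view: the orange/white pusher is at (221,216), and the pink look-alike is at (175,211). The steel weight is at (267,190), the blower at (264,238), the blue filter at (426,211), the amber filter at (350,207), and the fence corner near (464,177). The pusher with the orange handle and white foot fits the description. I'll confirm it in an enlarged crop.

```bash
cat > fix.py <<'E'
E
sed -i 's/^import numpy as np, cv2/import numpy as np, cv2\nfrom scipy.spatial.transform import Rotation as Ro/; s/c\[.rotation.\]@(d/Ro.from_euler("xyz",c["rotation"]).as_matrix()@(d/; s/c\[.rotation.\]\.T@/Ro.from_euler("xyz",c["rotation"]).as_matrix().T@/' h.py; rm fix.py
python3 - <<'E'
from h import *
a=np.load('top.npz')['pixels'][:,:,::-1]; b=np.load('side.npz')['pixels'][:,:,::-1]
R=lambda i,s:cv2.resize(i,None,fx=s,fy=s,interpolation=cv2.INTER_CUBIC)
A=R(a[150:270,320:480],5)
cv2.imwrite('pics/board.png',A)
B=np.hstack([R(a[190:240,200:250],8),R(b[265:315,248:298],8)])
cv2.imwrite('pics/push.png',B)
E
```

```text
(no output)
```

View pics/board.png

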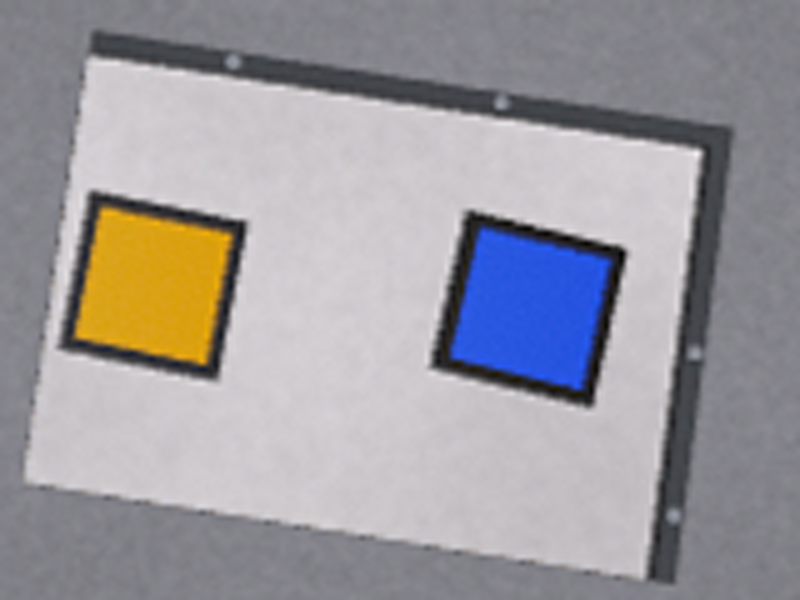

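View pics/push.png

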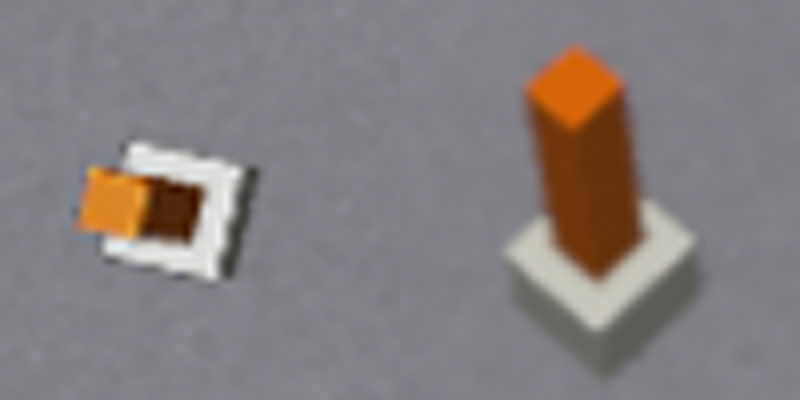

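```bash
python3 - <<'E'
from h import *
np.set_printoptions(precision=4,suppress=True)
def quad(n,pts,s,o,z):
    P=np.array([ray(n,x/s+o[0]-.4*(s>1),y/s+o[1]-.4*(s>1),z)[:2] for x,y in pts])
    e=np.roll(P,-1,0)-P
    a=np.degrees(np.arctan2(e[:,1],e[:,0]))
    print(P.mean(0),'len',np.linalg.norm(e,axis=1),'ang',a); return P
for nm,pts,z in(('board',[(704,150),(645,578),(25,484),(92,57)],.006),('blue',[(468,212),(626,248),(593,406),(433,368)],.018),('amber',[(92,193),(246,222),(216,380),(62,348)],.018)):
    print(nm);P=quad('top',pts,5,(320,150),z)
    if nm=='board': print(P)
print('handle');quad('top',[(90,167),(152,178),(142,240),(78,230)],8,(200,190),.11)
print('foot');quad('top',[(128,142),(245,165),(222,280),(103,252)],8,(200,190),.03)
print('side');quad('side',[(575-400,47),(625-400,85),(573-400,130),(525-400,90)],8,(248,265),.11)
print('weight',ray('top',267,190,.04),'blower',ray('top',264,238,.03),'pink',ray('top',175,211,.05))
E
```

```text
board
[ 0.5403 -0.0511] len [0.2406 0.346  0.2419 0.3469] ang [172.496   83.1585  -7.2935 -97.0505]
[[ 0.6386 -0.2387]
 [ 0.4001 -0.2073]
 [ 0.4413  0.1362]
 [ 0.6812  0.1055]]
blue
[ 0.5465 -0.1395] len [0.0892 0.0893 0.09   0.0887] ang [-101.2443  168.7208   78.3228  -11.7929]
amber
[0.5529 0.0682] len [0.0868 0.089  0.0866 0.0875] ang [-99.0244 170.5198  79.9833  -9.3637]
handle
[0.5168 0.4209] len [0.0202 0.0199 0.0207 0.0204] ang [-98.3097 173.5942  82.8787  -7.9592]
foot
[0.517  0.4209] len [0.041  0.0399 0.042  0.0384] ang [-99.3718 171.3162  78.5697 -10.0379]
side
[0.5147 0.4223] len [0.0192 0.0191 0.019  0.0185] ang [ 170.5902   79.0129  -11.1525 -100.4322]
weight [0.5906 0.2977 0.04  ] blower [0.4601 0.302  0.03  ] pink [0.5258 0.5419 0.05  ]
```

```bash
cat >> h.py <<'E'
np.set_printoptions(precision=4,suppress=True)
C=np.array([.6386,-.2387]); YC=np.radians(-7.2)
def cw(x,y): return C+Ro.from_euler('z',YC).as_matrix()[:2,:2]@[x,y]
def wc(p): return Ro.from_euler('z',-YC).as_matrix()[:2,:2]@(np.array(p)[:2]-C)
def plan(wps,start=None):
    s=robot.observe(); p,r=s['tool_pos'],s['tool_rot']
    if start is not None: p=np.array(start[:3]); r=np.array([np.pi,0,start[3]])
    M=Ro.from_euler('xyz',[np.pi,0,r[2]]).as_matrix()
    for w in wps: print(np.round(M.T@(np.array(w[:3])-p)/.06,2).tolist(), round(r[2]-w[3],3))
E
python3 - <<'E'
from h import *
y=np.radians(-9.5)
plan([(.45,-.2,.24,y),(.52,.1,.22,y),(.516,.4215,.2,y),(.516,.4215,.14,y),(.516,.4215,.078,y)],(.223,-.475,.244,.4388))
E
```

```text
[5.37, -2.54, 0.07] 0.605
[8.55, -6.57, 0.4] 0.605
[10.77, -11.45, 0.73] 0.605
[10.77, -11.45, 1.73] 0.605
[10.77, -11.45, 2.77] 0.605
```

Emit:
{"method": "step_arm", "body": {"motion": [[[0.5,-0.2,0],0.1],[[1.3,-0.6,0],0.2],[[2.2,-1.0,0],0.35],[[3.1,-1.45,0],0.5],[[4.0,-1.9,0.05],0.605],[[4.9,-2.35,0.1],0.605],[[5.6,-3.0,0.15],0.605],[[6.2,-3.8,0.2],0.605],[[6.8,-4.5,0.25],0.605],[[7.3,-5.2,0.3],0.605]], "hand": 0, "squeeze": 30}}

```text
time: 1.35
tool_pos: [0.4872, -0.0048, 0.2253]
tool_rot: [3.142, 0.0, -0.166]
contact_force: [0.3, -0.1, 0.0]
opening: 0.0917
grip_force: 0.0
```

```bash
python3 - <<'E'
from h import *
s=robot.observe();print(s['time'],s['tool_pos'],s['tool_rot'])
y=np.radians(-9.5)
plan([(.516,.4215,.2,y),(.516,.4215,.14,y),(.516,.4215,.078,y)])
E
```

```text
1.35 [ 0.4872 -0.0048  0.2253] [ 3.1415  0.0004 -0.1658]
[-0.7, -7.09, 0.42] 0.0
[-0.7, -7.09, 1.42] 0.0
[-0.7, -7.09, 2.46] 0.0
```

Emit:
{"method": "step_arm", "body": {"motion": [[[-0.1,-0.8,0.05],0],[[-0.2,-1.7,0.1],0],[[-0.25,-2.6,0.15],0],[[-0.35,-3.5,0.2],0],[[-0.45,-4.4,0.25],0],[[-0.5,-5.3,0.3],0],[[-0.6,-6.1,0.35],0],[[-0.68,-6.7,0.4],0],[[-0.7,-7.08,0.5],0],[[-0.7,-7.08,0.9],0]]}}

```text
time: 2.6
tool_pos: [0.516, 0.4213, 0.1718]
tool_rot: [-3.14, -0.002, -0.164]
contact_force: [-0.1, -0.8, -0.5]
opening: 0.0918
grip_force: 0.0
```

```bash
python3 - <<'E'
from h import *
y=np.radians(-9.5)
plan([(.516,.4215,.078,y)])
c=shot('side','x.png')
c2=shot('top','y.png')
R=lambda i,s:cv2.resize(i,None,fx=s,fy=s,interpolation=cv2.INTER_CUBIC)
cv2.imwrite('pics/above.png',np.hstack([R(c['pixels'][200:330,210:340,::-1],3),R(c2['pixels'][150:280,160:290,::-1],3)]))
E
```

```text
[-0.0, -0.0, 1.56] 0.002
side {'intrinsics': array([[361.2569,   0.    , 315.94  ],
       [  0.    , 361.2569, 202.6771],
       [  0.    ,   0.    ,   1.    ]]), 'xyz': array([0.1963, 0.756 , 0.765 ]), 'rotation': array([ 0.8005,  0.0035, -2.6041])}
top {'intrinsics': array([[433.2038,   0.    , 321.7698],
       [  0.    , 433.2038, 192.3248],
       [  0.    ,   0.    ,   1.    ]]), 'xyz': array([0.4954, 0.14  , 1.2152]), 'rotation': array([ 0.0794,  0.0047, -1.5409])}
```

View pics/above.png

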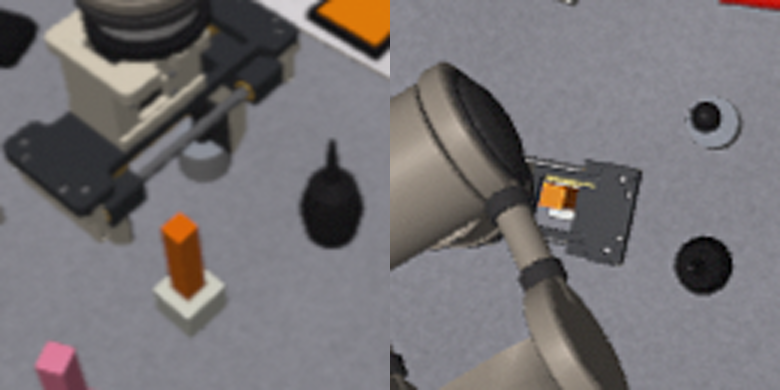

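The fingers straddle the handle with clear space on both sides, and the neighbours are well clear. Descending to grasp.

Emit:
{"method": "step_arm", "body": {"motion": [[[0,0,0.4],0],[[0,0,0.8],0],[[0,0,1.2],0],[[0,0,1.45],0],[[0,0,1.56],0],[[0,0,1.56],0]]}}

```text
time: 3.45
tool_pos: [0.5161, 0.4191, 0.0783]
tool_rot: [3.142, -0.0, -0.166]
contact_force: [-0.2, 0.0, -0.2]
opening: 0.0918
grip_force: 0.0
```

Emit:
{"method": "step_arm", "body": {"motion": [[[0,0,0],0],[[0,0,0],0],[[0,0,0],0],[[0,0,0],0],[[0,0,0],0],[[0,0,0],0],[[0,0,0],0],[[0,0,0],0]], "hand": 255, "squeeze": 30}}

```text
time: 4.45
tool_pos: [0.5159, 0.4193, 0.0781]
tool_rot: [-3.141, -0.0, -0.166]
contact_force: [-0.7, 1.3, -0.2]
opening: 0.0199
grip_force: 30.0
```

```bash
python3 - <<'E'
from h import *
s=robot.observe();print(s['time'],s['tool_pos'],s['tool_rot'],s['opening'],s['grip_force'])
z0=s['tool_pos'][2]
a=cw(-.187,.0869)
print(a,wc([.5465,-.1395]))
y=YC
plan([(.516,.4215,z0+.1,np.radians(-9.5)),(.50,.15,z0+.1,y),(*a,z0+.1,y),(*a,z0+.04,y)])
E
```

```text
4.45 [0.5159 0.4193 0.0781] [-3.1414 -0.0001 -0.1662] 0.019883860794179597 29.993305206298828
[ 0.464 -0.129] [-0.1038  0.0869]
[-0.0, -0.04, -1.67] -0.0
[0.48, 4.47, -1.67] -0.041
[0.66, 9.16, -1.67] -0.041
[0.66, 9.16, -0.67] -0.041
```

Emit:
{"method": "step_arm", "body": {"motion": [[[0,0,-0.4],0],[[0,0,-1.0],0],[[0,0.2,-1.5],0],[[0.05,0.7,-1.67],-0.02],[[0.1,1.4,-1.67],-0.04],[[0.2,2.1,-1.67],-0.04],[[0.3,2.8,-1.67],-0.04],[[0.4,3.5,-1.67],-0.04],[[0.45,4.2,-1.67],-0.04],[[0.5,4.9,-1.67],-0.04]]}}

```text
time: 5.7
tool_pos: [0.4964, 0.1228, 0.1782]
tool_rot: [3.141, 0.0, -0.126]
contact_force: [-0.1, -0.8, -1.3]
opening: 0.0198
grip_force: 30.0
```

```bash
python3 - <<'E'
from h import *
s=robot.observe();print(s['time'],s['tool_pos'],s['tool_rot'],s['grip_force'])
z0=.0781;a=cw(-.187,.0869)
plan([(*a,z0+.1,YC),(*a,z0+.04,YC),(*a,z0+.01,YC)])
E
```

```text
5.7 [0.4964 0.1228 0.1782] [ 3.1413  0.0002 -0.1261] 29.99376744031906
[-0.01, 4.23, 0.0] -0.0
[-0.01, 4.23, 1.0] -0.0
[-0.01, 4.23, 1.5] -0.0
```

Emit:
{"method": "step_arm", "body": {"motion": [[[0,0.7,0],0],[[0,1.4,0],0],[[0,2.1,0],0],[[0,2.8,0],0],[[0,3.5,0],0],[[0,4.0,0.2],0],[[0,4.23,0.6],0],[[0,4.23,1.0],0],[[0,4.23,1.15],0],[[0,4.23,1.15],0]]}}

```text
time: 6.95
tool_pos: [0.4647, -0.1273, 0.1091]
tool_rot: [-3.141, 0.001, -0.126]
contact_force: [0.1, -0.2, -1.7]
opening: 0.0197
grip_force: 30.0
```

```bash
python3 - <<'E'
from h import *
s=robot.observe();print(s['time'],s['tool_pos'],s['tool_rot'],s['grip_force'],wc(s['tool_pos']))
b=shot('side','x2.png')['pixels'];a=shot('top','y2.png')['pixels']
R=lambda i,s:cv2.resize(i,None,fx=s,fy=s,interpolation=cv2.INTER_CUBIC)
cv2.imwrite('pics/pre.png',np.hstack([R(a[150:270,340:480,::-1],2.8),R(b[120:240,300:440,::-1],2.8)]))
E
```

```text
6.95 [ 0.4647 -0.1273  0.1091] [-3.1414  0.001  -0.1259] 29.99277949333191 [-0.1865  0.0887]
side {'intrinsics': array([[361.2569,   0.    , 315.94  ],
       [  0.    , 361.2569, 202.6771],
       [  0.    ,   0.    ,   1.    ]]), 'xyz': array([0.1963, 0.756 , 0.765 ]), 'rotation': array([ 0.8005,  0.0035, -2.6041])}
top {'intrinsics': array([[433.2038,   0.    , 321.7698],
       [  0.    , 433.2038, 192.3248],
       [  0.    ,   0.    ,   1.    ]]), 'xyz': array([0.4954, 0.14  , 1.2152]), 'rotation': array([ 0.0794,  0.0047, -1.5409])}
```

View pics/pre.png

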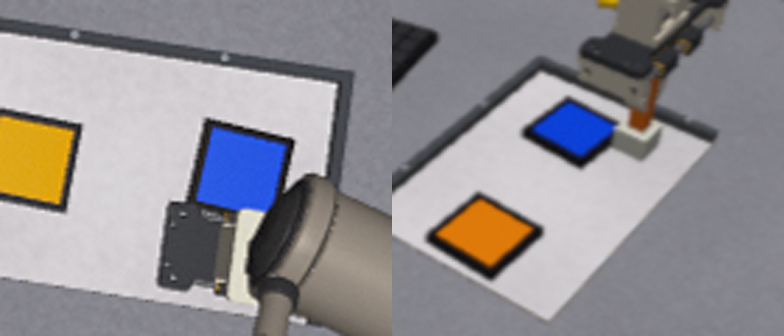

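Pusher is held upright just behind the blue filter, clear of it (foot in the side crop at (637,138), filter corner at (610,155)). Lowering, then pushing along +x.

Emit:
{"method": "step_arm", "body": {"motion": [[[0,0,0.2],0],[[0,0,0.37],0],[[0,0,0.37],0],[[0.1,0,0.37],0],[[0.2,0,0.37],0],[[0.3,0,0.37],0],[[0.4,0,0.37],0],[[0.5,0,0.37],0],[[0.6,0,0.37],0],[[0.7,0,0.37],0]]}}

```text
time: 8.3
tool_pos: [0.5067, -0.1327, 0.0871]
tool_rot: [-3.141, 0.001, -0.126]
contact_force: [-2.9, 0.1, 1.1]
opening: 0.0202
grip_force: 30.0
```

Emit:
{"method": "step_arm", "body": {"motion": [[[0.1,0,0],0],[[0.2,0,0],0],[[0.3,0,0],0],[[0.38,0,0],0],[[0.46,0,0],0],[[0.51,0,0],0],[[0.54,0,0],0],[[0.54,0,0],0]]}}

```text
time: 9.3
tool_pos: [0.539, -0.137, 0.0871]
tool_rot: [3.141, -0.001, -0.126]
contact_force: [-0.9, 0.9, -2.1]
opening: 0.0202
grip_force: 30.0
```

```bash
python3 - <<'E'
from h import *
s=robot.observe();print(s['time'],s['tool_pos'],s['tool_rot'],s['contact_force'],wc(s['tool_pos']))
b=shot('side','x3.png')['pixels'];a=shot('top','y3.png')['pixels']
R=lambda i,s:cv2.resize(i,None,fx=s,fy=s,interpolation=cv2.INTER_CUBIC)
cv2.imwrite('pics/p1.png',np.hstack([R(a[150:270,400:480,::-1],5),R(b[120:240,340:420,::-1],5)]))
E
```

```text
9.3 [ 0.539  -0.137   0.0871] [ 3.1415 -0.0006 -0.1262] [-0.9494  0.93   -2.1306] [-0.1116  0.0885]
side {'intrinsics': array([[361.2569,   0.    , 315.94  ],
       [  0.    , 361.2569, 202.6771],
       [  0.    ,   0.    ,   1.    ]]), 'xyz': array([0.1963, 0.756 , 0.765 ]), 'rotation': array([ 0.8005,  0.0035, -2.6041])}
top {'intrinsics': array([[433.2038,   0.    , 321.7698],
       [  0.    , 433.2038, 192.3248],
       [  0.    ,   0.    ,   1.    ]]), 'xyz': array([0.4954, 0.14  , 1.2152]), 'rotation': array([ 0.0794,  0.0047, -1.5409])}
```

View pics/p1.png

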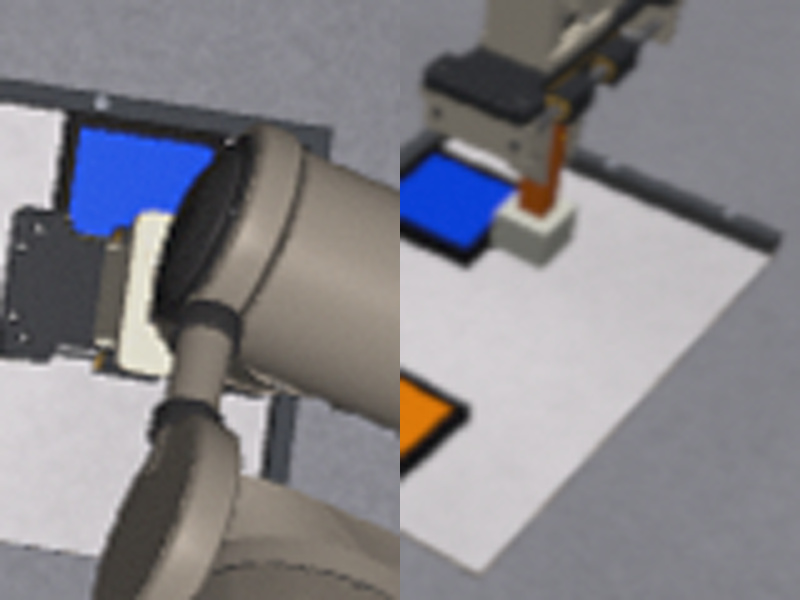

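The filter is now nearly flush with the far fence (top crop edge from (80,115) to (240,145)). The force is still low, so I'll nudge a few mm more.

Emit:
{"method": "step_arm", "body": {"motion": [[[0.03,0,0],0],[[0.06,0,0],0],[[0.06,0,0],0]]}}

```text
time: 9.78
tool_pos: [0.5407, -0.1371, 0.087]
tool_rot: [-3.141, 0.004, -0.126]
contact_force: [-7.9, 0.1, 3.4]
opening: 0.02
grip_force: 30.0
```

Emit:
{"method": "step_arm", "body": {"motion": [[[-0.15,0,0],0],[[-0.3,0,-0.2],0],[[-0.3,0,-0.6],0],[[-0.3,-0.5,-0.6],0],[[0.0,-1.0,-0.6],0],[[0.5,-1.47,-0.6],0],[[0.9,-1.5,-0.6],0],[[1.08,-1.5,-0.6],0],[[1.08,-1.5,-0.3],0],[[1.08,-1.5,-0.3],0]]}}

```text
time: 11.02
tool_pos: [0.6165, -0.0565, 0.1042]
tool_rot: [-3.141, 0.003, -0.127]
contact_force: [-0.4, -0.3, -2.7]
opening: 0.0194
grip_force: 30.0
```

```bash
python3 - <<'E'
from h import *
s=robot.observe();print(s['time'],s['tool_pos'],s['tool_rot'],s['contact_force'],wc(s['tool_pos']))
b=shot('side','x4.png')['pixels'];a=shot('top','y4.png')['pixels']
R=lambda i,s:cv2.resize(i,None,fx=s,fy=s,interpolation=cv2.INTER_CUBIC)
cv2.imwrite('pics/p2.png',np.hstack([R(a[150:270,380:480,::-1],4),R(b[120:240,325:425,::-1],4)]))
E
```

```text
11.025 [ 0.6165 -0.0565  0.1042] [-3.1415  0.003  -0.1268] [-0.4104 -0.3088 -2.7127] [-0.0447  0.178 ]
side {'intrinsics': array([[361.2569,   0.    , 315.94  ],
       [  0.    , 361.2569, 202.6771],
       [  0.    ,   0.    ,   1.    ]]), 'xyz': array([0.1963, 0.756 , 0.765 ]), 'rotation': array([ 0.8005,  0.0035, -2.6041])}
top {'intrinsics': array([[433.2038,   0.    , 321.7698],
       [  0.    , 433.2038, 192.3248],
       [  0.    ,   0.    ,   1.    ]]), 'xyz': array([0.4954, 0.14  , 1.2152]), 'rotation': array([ 0.0794,  0.0047, -1.5409])}
```

View pics/p2.png

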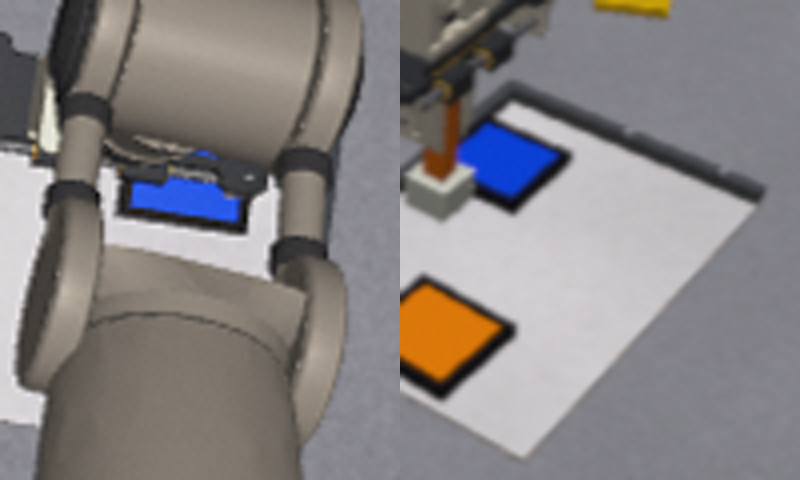

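The filter sits along the far fence, and the foot is beside its left edge in the free gap before the amber one (side crop: foot (440,190), amber (455,330)). Lowering and pushing along -y.

Emit:
{"method": "step_arm", "body": {"motion": [[[0,0,0.15],0],[[0,0,0.28],0],[[0,0,0.28],0],[[0,0.12,0.28],0],[[0,0.24,0.28],0],[[0,0.36,0.28],0],[[0,0.46,0.28],0],[[0,0.56,0.28],0],[[0,0.66,0.28],0],[[0,0.76,0.28],0]]}}

```text
time: 12.38
tool_pos: [0.6122, -0.1016, 0.0884]
tool_rot: [-3.141, -0.0, -0.126]
contact_force: [0.0, 2.4, -0.1]
opening: 0.0197
grip_force: 30.0
```

Emit:
{"method": "step_arm", "body": {"motion": [[[0,0.1,0],0],[[0,0.2,0],0],[[0,0.28,0],0],[[0,0.33,0],0],[[0,0.37,0],0],[[0,0.37,0],0]]}}

```text
time: 13.12
tool_pos: [0.6094, -0.1231, 0.0883]
tool_rot: [-3.141, 0.0, -0.126]
contact_force: [0.6, 4.5, 1.5]
opening: 0.02
grip_force: 30.0
```

```bash
python3 - <<'E'
from h import *
s=robot.observe();print(s['time'],s['tool_pos'],s['contact_force'],wc(s['tool_pos']))
E
```

```text
13.125 [ 0.6094 -0.1231  0.0883] [0.6364 4.503  1.5011] [-0.0435  0.111 ]
```

Emit:
{"method": "step_arm", "body": {"motion": [[[0,0.03,0],0],[[0,0.05,0],0],[[0,0.05,0],0]]}}

```text
time: 13.5
tool_pos: [0.6092, -0.1236, 0.0884]
tool_rot: [-3.137, 0.0, -0.126]
contact_force: [2.4, 13.2, 3.4]
opening: 0.0198
grip_force: 30.0
```

Firm contact with the side fence. Backing off to a clear spot on the board and checking.

Emit:
{"method": "step_arm", "body": {"motion": [[[0,-0.2,0],0],[[0,-0.5,0],0],[[0,-0.8,-0.2],0],[[-0.4,-1.0,-0.5],0],[[-1.0,-1.0,-0.5],0],[[-1.6,-1.0,-0.5],0],[[-2.1,-1.0,-0.5],0],[[-2.44,-1.0,-0.4],0],[[-2.44,-1.0,-0.2],0],[[-2.44,-1.0,-0.2],0]]}}

```text
time: 14.75
tool_pos: [0.4719, -0.0484, 0.1]
tool_rot: [3.141, 0.0, -0.126]
contact_force: [0.2, -0.1, -2.1]
opening: 0.0199
grip_force: 30.0
```

```bash
python3 - <<'E'
from h import *
s=robot.observe();print(s['time'],s['tool_pos'],s['contact_force'],wc(s['tool_pos']))
b=shot('side','x5.png')['pixels'];a=shot('top','y5.png')['pixels']
R=lambda i,s:cv2.resize(i,None,fx=s,fy=s,interpolation=cv2.INTER_CUBIC)
cv2.imwrite('pics/p3.png',np.hstack([R(a[150:270,400:480,::-1],5),R(b[120:240,340:420,::-1],5)]))
E
```

```text
14.75 [ 0.4719 -0.0484  0.1   ] [ 0.2454 -0.1103 -2.0953] [-0.1892  0.1679]
side {'intrinsics': array([[361.2569,   0.    , 315.94  ],
       [  0.    , 361.2569, 202.6771],
       [  0.    ,   0.    ,   1.    ]]), 'xyz': array([0.1963, 0.756 , 0.765 ]), 'rotation': array([ 0.8005,  0.0035, -2.6041])}
top {'intrinsics': array([[433.2038,   0.    , 321.7698],
       [  0.    , 433.2038, 192.3248],
       [  0.    ,   0.    ,   1.    ]]), 'xyz': array([0.4954, 0.14  , 1.2152]), 'rotation': array([ 0.0794,  0.0047, -1.5409])}
```

View pics/p3.png

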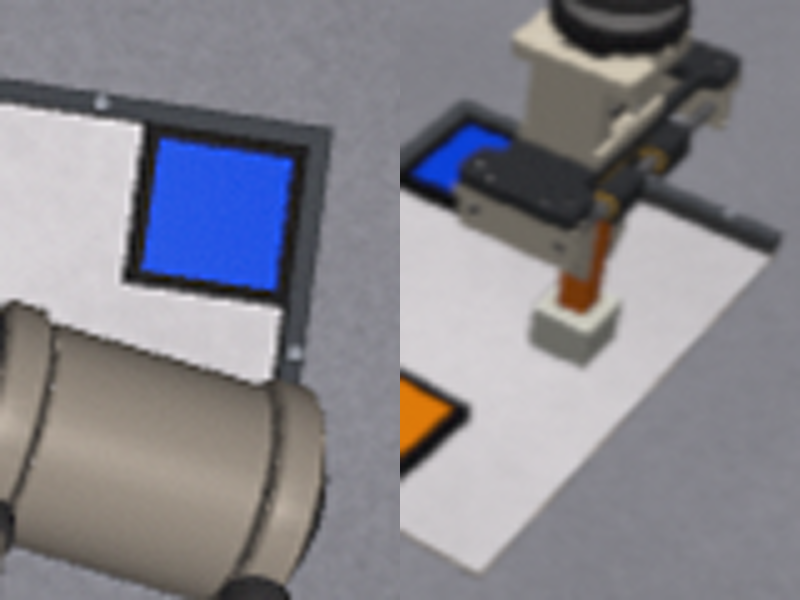

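The filter is home: the blue frame is flush with both fences (top crop corners (145,122), (308,148), (285,300), (125,280)). Setting the pusher down here, clear of both filters.

Emit:
{"method": "step_arm", "body": {"motion": [[[0,0,0.12],0],[[0,0,0.2],0],[[0,0,0.24],0],[[0,0,0.26],0],[[0,0,0.27],0],[[0,0,0.27],0]]}}

```text
time: 15.6
tool_pos: [0.4713, -0.0486, 0.0842]
tool_rot: [3.141, -0.0, -0.126]
contact_force: [-0.7, 0.1, -1.5]
opening: 0.0197
grip_force: 30.0
```

Emit:
{"method": "step_arm", "body": {"motion": [[[0,0,0.015],0],[[0,0,0.025],0],[[0,0,0.025],0]]}}

```text
time: 15.98
tool_pos: [0.4715, -0.0486, 0.084]
tool_rot: [3.141, -0.001, -0.126]
contact_force: [-2.7, 0.0, 12.7]
opening: 0.0201
grip_force: 30.0
```

Seated on the board. Releasing, then lifting straight up.

Emit:
{"method": "step_arm", "body": {"motion": [[[0,0,-0.02],0],[[0,0,-0.02],0],[[0,0,-0.02],0],[[0,0,-0.02],0],[[0,0,-0.02],0],[[0,0,-0.02],0],[[0,0,-0.02],0],[[0,0,-0.02],0]], "hand": 0}}

```text
time: 16.98
tool_pos: [0.4713, -0.0485, 0.0838]
tool_rot: [3.142, -0.0, -0.126]
contact_force: [-0.4, -0.4, 0.1]
opening: 0.0906
grip_force: 0.0
```

Emit:
{"method": "step_arm", "body": {"motion": [[[0,0,-0.3],0],[[0,0,-0.8],0],[[0,0,-1.4],0],[[0,0,-2.0],0],[[-0.4,-0.6,-2.4],0],[[-0.8,-1.4,-2.4],0],[[-1.0,-2.2,-2.4],0],[[-1.0,-3.0,-2.4],0],[[-1.0,-3.5,-2.4],0],[[-1.0,-3.5,-2.4],0]]}}

```text
time: 18.23
tool_pos: [0.438, 0.169, 0.2277]
tool_rot: [-3.141, -0.0, -0.123]
contact_force: [0.1, 0.2, 0.1]
opening: 0.0917
grip_force: 0.0
```

```bash
python3 - <<'E'
from h import *
s=robot.observe();print(s['time'],s['tool_pos'],s['contact_force'],s['opening'])
b=shot('side','x6.png')['pixels'];a=shot('top','y6.png')['pixels']
R=lambda i,s:cv2.resize(i,None,fx=s,fy=s,interpolation=cv2.INTER_CUBIC)
cv2.imwrite('pics/p4.png',np.hstack([R(a[150:290,320:480,::-1],2.5),R(b[120:260,280:440,::-1],2.5)]))
E
```

```text
18.225 [0.438  0.169  0.2277] [0.1207 0.1651 0.1379] 0.09170176974848332
side {'intrinsics': array([[361.2569,   0.    , 315.94  ],
       [  0.    , 361.2569, 202.6771],
       [  0.    ,   0.    ,   1.    ]]), 'xyz': array([0.1963, 0.756 , 0.765 ]), 'rotation': array([ 0.8005,  0.0035, -2.6041])}
top {'intrinsics': array([[433.2038,   0.    , 321.7698],
       [  0.    , 433.2038, 192.3248],
       [  0.    ,   0.    ,   1.    ]]), 'xyz': array([0.4954, 0.14  , 1.2152]), 'rotation': array([ 0.0794,  0.0047, -1.5409])}
```

View pics/p4.png

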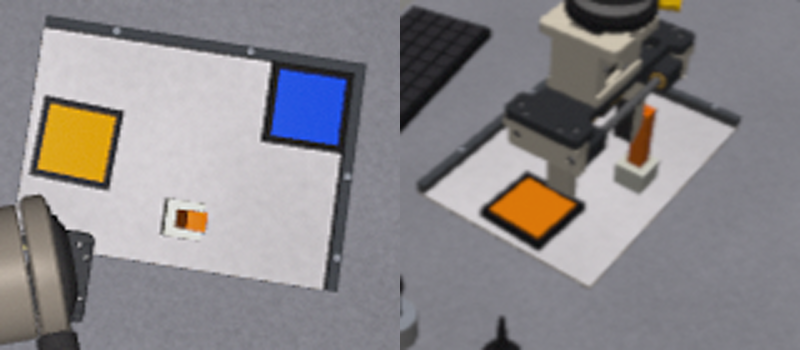

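The blue filter is square in the corner at (307,107), the pusher stands upright and free at (185,219), and the amber filter is unmoved at (77,142).

```bash
python3 -c "
from cell import robot
print(robot.hand_in())"
```

```text
the job is handed in; nothing more can be done
None
```

Job handed in: the last pictures show the blue filter square against both fences, the pusher standing upright and clear of it on the board, and the amber filter where it lay; the hand-in gave no verdict.

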